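# Stack a three-carton pack on the strapping lift and hold it raised on the cam

## Robot

A 6-joint arm with a two-finger parallel gripper is mounted at the origin on a cart in front of the work surface, level with it; the furniture and walls round the work are solid. World frame = base frame: x ahead of the robot, y to its left, z up, the work surface at z = 0. Lengths are in m, angles in degrees, forces in N, time in s.
With the tool pointing down it reaches from about 0.35 to 0.875 m from the base axis. Payload 4.2 kg.
Tool frame: the origin (TCP) lies at the very end of the fingers, on their centre line; the grasp point (between the pads) lies 19 mm behind it; z points along the fingers, y is the line along which they close (so a half turn about z gives the same grasp; the last joint's range is limited). The gripper opens to 87 mm and grips with 3 to 60 N. Pads are 19 mm wide; open, the fingers measure 117 mm over their backs; the gripper's body (75 mm by 190 mm) begins 51 mm behind the grasp point.
Start: joints at [81.051, 22.042, 0.453, 0, -68.411, -14.817], TCP at [0.252, 0.572, 0.223] pointing down, gripper open.
Joint ranges: [-179.83, 179.83], [-69.29, 118.12], [-61.27, 80.66], [-181.25, 117.63], [-171.15, -9.14], [-177.46, 177.46]. Speed limits (degrees/s): [159.86, 159.86, 180, 180, 180, 180].

## Interface

Orientations are given as a 3x3 rotation matrix whose columns are the frame's x, y, z axes.
In Python, from station import sense, optics, r gives the robot as it stands. The module is installed in compiled form; this text tells all that it offers.
- The arm moves only by the shell command python3 -m pendant 'ROWS' [OPENING]. ROWS is JSON, a list that holds one entry, the list of rows, each a list of 4 numbers: the shift along the tool's x, y, z normalised to -1 to 1, where 1 is 100 mm, then the turn about the tool's z normalised to -1 to 1, where 1 is 2 rad. A call has 1 to 8 rows; each row is the pose to reach, as a shift and turn from the pose commanded when the call began, along the tool's axes at that moment; what a row does not reach only later rows make up. A row lasts 1/10 s, in which the tool goes at most 50 mm and 8.59 degrees, less where a joint would pass 70% of its speed; a pose out of reach is approached as far as the arm can. A call with a number of a shift or a turn outside -1 to 1 is refused whole. A call with a gripper value outside its range is refused whole. OPENING is the closure, from 0 (fully open) to 1 (shut), set as the call begins (- or left out, the last holds). The fingers move at their own pace and stop on an object; the grip force is fixed at half the most. Time passes only in rows, so rows that repeat a pose let the fingers close. It gives the time, the measured TCP pose, the force, the opening and the grip force at its end, in the units of the state.
- sense(): the state, without advancing time (a new reading comes with each control period).
- optics.capture(name): name is "scene" or "top" or "wrist"; returns the picture (384x512x3 uint8, red, green, blue); there is no depth.
- optics.get_calibration(name): a dict with "camera_matrix" (3x3 intrinsics, pixels), "camera_from_world" (4x4, takes a point from world to camera coordinates). Camera axes: x right, y down, z forward; pixel columns grow to the right and rows downward; lengths in m; the calibration is good to about 2 mm. A picture is of the moment at which its call begins: read the wrist's pose just before it. get_calibration takes no time and is no camera call; for the wrist camera it gives the pose at the moment of the call.
- r.finish_job(): hands the job in; it is judged then, once.
The state is a dict: "time_s": time; "joints": joint angles; "joint_velocities": joint speeds; "effort": joint torques, N m; "tcp_pos": TCP position; "ee_rot": TCP orientation; "wrist_force": force on the tool from outside, world axes, zero at the start; "moment": the same for the moment, N m; "gripper_width": opening from 0.0 (shut) to 1.0 (fully open); "gripper_force": force on a finger pad.
Only numpy, scipy, OpenCV 4.12 (cv2) and the standard library are available. Lean on these libraries where they do the work, as an engineer would, in place of code of your own. Each camera call takes 0.05 s, during which the arm holds its last target. There are 200 camera calls.

## Task

Build up the pack on the strapping lift: set the medium carton squarely and centred on the large one that already lies there, long sides the same way, then the small carton squarely and centred on the medium one. Then take the cam lever by its grip, swing it up until it stands straight up, the cam's highest point, which lifts the whole pack clear of the rails so that a strap can go under it, and finish still holding the grip there, because it springs back if let go and the pack sinks again past the top. Leave the other things on the bench where they are.

Things in the scene. Friction and masses are not known exactly. Their poses are not given: they have to be found in the camera images.
- strap_lift: Grey lift fixed to the bench, base 170 (x) x 180 (y) mm, origin at the centre of its underside. Two rails with black tops run along its x at y = +-49 mm (20 mm wide, 122 long), tops 84 mm up; the pack rests across them. The 70 x 64 mm lift head between them lies 2 mm lower and rises 15.5 mm with the cam, so the pack rises 13.5 mm. The lever is on its front (own -x), towards the robot.
- lever_axis (a point): Point on the axis of the lever's shaft, 42 mm above the bench, 128 mm in front of the lift's centre (own -x), level with the middle of the grip. The axis runs along the lift's x; the point's frame is parallel to the lift's.
- cam_lever (a joint): Lever angle, rad: 0 = at rest, level, pointing to the lift's own +y (left); 1.571 = straight up, the cam's highest point; then on to a stop at 2.2, where the pack has sunk again. Grows as the grip rises from the left. The grip's middle moves on a circle of 120 mm radius about the axis. Springs pull it back to rest; about 3 to 8 N at the grip swings it.
- lever_grip: Black round grip on the lever's end, 23 mm thick, 84 mm long, along the lift's x, pointing towards the robot; it spins freely on its spindle, so it can turn in the fingers (its turn about its length means nothing). Origin at its middle, 42 mm above the bench at rest; the lever's flat bar is 45 mm behind it (lift's +x).
- carton_large: Brown closed carton 68 (x) x 120 (y) x 40 (z) mm, 0.08 to 0.22 kg; origin at the centre of its underside. Lies across the rails of the lift from the start, long side along the lift's y, about centred.
- carton_medium: Brown closed carton 66 (x) x 110 (y) x 50 (z) mm, 0.08 to 0.22 kg; origin at the centre of its underside. Lies on the bench, left or right of the lift.
- carton_small: White closed carton 60 (x) x 85 (y) x 35 (z) mm, 0.08 to 0.22 kg; origin at the centre of its underside. Lies on the bench, on the other side of the lift from the medium one.
- stapler: Bystander: desk stapler 36 x 172 x 56 mm near the bench's front edge, origin under its centre. Leave alone.
- tape_measure: Bystander: tape measure 40 x 91 x 67 mm near the bench's front edge, origin under its centre. Leave alone.
- tape_roll: Bystander: roll of tape lying flat, 100 mm across, 38 mm high, back left of the lift, origin under its centre. Leave alone.
- strap_tensioner: Bystander: strap tensioner with a handle, 62 x 237 x 50 mm, back right of the lift, origin under its centre. Leave alone.
There are look-alikes about, which are no part of the job. Of the things shaped like the carton_small, the white one is meant.

How it is judged:
By the outcome, as a careful person would: the job done as asked, in the order asked, and still so for the second after the job is handed in, while the arm keeps its last pose, push and grip.
It also fails if it takes over 72 s, if anything falls off the work surface, if the arm or the gripper's body presses on something with over 40 N, if the wrist force passes 120 N, or if a joint passes its speed limit or range.

## Working session

There is one attempt and no reset: what is moved stays moved. The work goes in short steps, Python scripts to look and compute and a shell command to move; the robot and the scene stay as the last step left them, time stands still between calls to the robot, and variables do not carry over. Pictures are saved under pics/ and viewed, at most 10 in all, crops included, and the job is handed in when it is done.

```bash
mkdir -p pics
python3 - <<'E'
from station import sense, optics, r
import cv2,json
for n in ("scene","top"):
    im=optics.capture(n); cv2.imwrite(f"pics/{n}0.png",cv2.resize(im[:,:,::-1],(768,576),interpolation=cv2.INTER_CUBIC)); cv2.imwrite(f"pics/{n}_raw.png",im[:,:,::-1])
    c=optics.get_calibration(n); print(n,c)
s=sense(); print(s["time_s"],s["tcp_pos"],s["ee_rot"],s["gripper_width"])
E
```

```text
scene {'camera_matrix': array([[389.9237324 ,   0.        , 253.22020758],
       [  0.        , 389.9237324 , 194.38707001],
       [  0.        ,   0.        ,   1.        ]]), 'camera_from_world': array([[ 0.8722192 , -0.4890167 , -0.00981555, -0.43962587],
       [-0.31000658, -0.53718844, -0.78442622,  0.21275107],
       [ 0.37832472,  0.68723449, -0.62014446,  1.2188654 ],
       [ 0.        ,  0.        ,  0.        ,  1.        ]])}
top {'camera_matrix': array([[353.30641629,   0.        , 256.49186741],
       [  0.        , 353.30641629, 193.0956781 ],
       [  0.        ,   0.        ,   1.        ]]), 'camera_from_world': array([[-0.00766565, -0.99995172, -0.00614775, -0.03017778],
       [-0.99741758,  0.00808497, -0.07136384,  0.5036997 ],
       [ 0.0714101 ,  0.00558482, -0.9974314 ,  1.17325767],
       [ 0.        ,  0.        ,  0.        ,  1.        ]])}
0.1 [0.25161651 0.57154383 0.22158593] [[ 9.15152584e-01 -4.03107014e-01 -6.95735374e-04]
 [-4.03107604e-01 -9.15150822e-01 -1.79808158e-03]
 [ 8.81164959e-05  1.92597522e-03 -9.99998141e-01]] 1.0008835887701897
```

View pics/scene0.png

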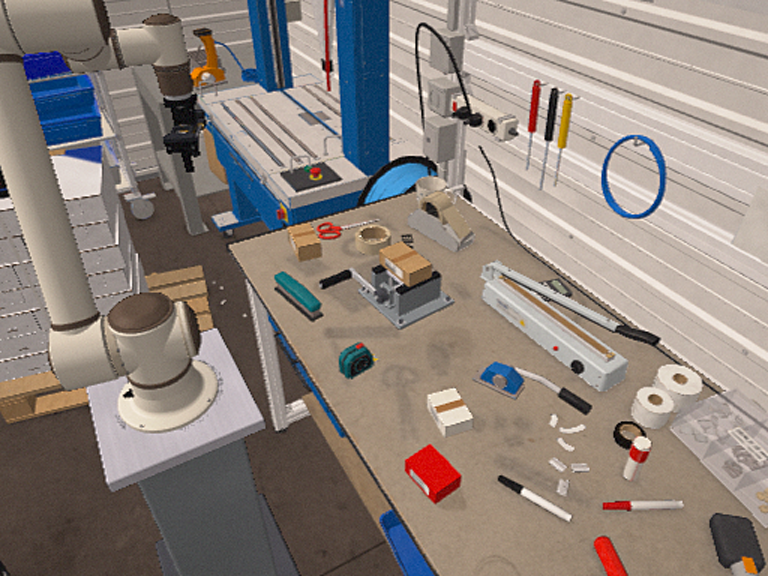

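View pics/top0.png

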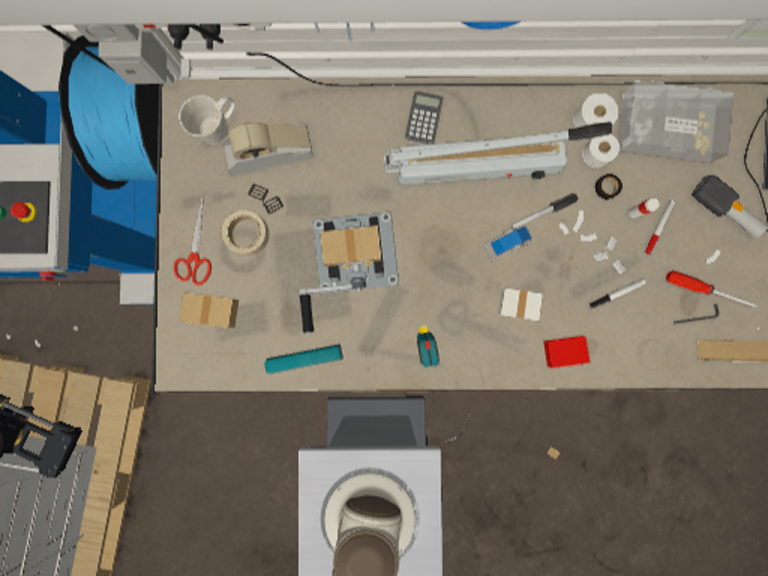

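The scene shows the following things (top view, 768 px scale):
- The lift is at (355,250) with the large carton on it, and the lever grip is at (307,312).
- The medium brown carton is left of the lift at (208,310).
- Two things are shaped like the small carton: the white box at (522,304) and the red box at (567,352). The white one is meant, because the task says white.

I'll confirm this in one enlarged crop.

```bash
cat > h.py <<'E'
import numpy as np, cv2, json
from station import sense, optics, r
def ray(cal,uv,z):
    K=cal["camera_matrix"];T=np.array(cal["camera_from_world"]);R=T[:3,:3];c=-R.T@T[:3,3]
    d=(R.T@np.linalg.inv(K)@np.array([*uv,1.]).T); return c+d*(z-c[2])/d[2]
def proj(cal,P):
    K=cal["camera_matrix"];T=np.array(cal["camera_from_world"])
    p=(T[:3,:3]@np.atleast_2d(P).T+T[:3,3:]); q=K@p; return (q[:2]/q[2]).T
def togo(p,yaw=None,z=None):
    """shift (unit 100mm, tool axes) to put TCP at p; turn so that the closing line has world yaw (deg)"""
    s=sense();R=np.array(s["ee_rot"]);d=R.T@(np.array(p)-s["tcp_pos"])*10
    t=0
    if yaw is not None:
        cur=np.degrees(np.arctan2(R[1,1],R[0,1]));e=(yaw-cur+90)%180-90   # world turn
        t=-np.radians(e)/2
    print("t",round(s["time_s"],2),"tcp",np.round(s["tcp_pos"],4),"go",np.round(d,3),"turn",np.round(t,3),"other",np.round(t-np.sign(t)*np.pi/2,3),"j",np.round(s["joints"],0),"w",round(s["gripper_width"],3),"F",np.round(s["wrist_force"],1))
E
python3 - <<'E'
import cv2,numpy as np
im=cv2.imread("pics/top_raw.png")
def c(x,y,w,h,k): return cv2.resize(im[y:y+h,x:x+w],None,fx=k,fy=k,interpolation=cv2.INTER_CUBIC)
a=np.hstack([c(115,188,50,37,8),c(325,185,80,59,5)[:296]])
b=c(195,135,80,60,5);print(a.shape)
p=np.zeros((600,800,3),np.uint8);p[:296]=a;p[300:600,:400]=b
cv2.imwrite("pics/crop1.png",p)
E
```

```text
Traceback (most recent call last):
ValueError: all the input array dimensions except for the concatenation axis must match exactly, but along dimension 0, the array at index 0 has size 296 and the array at index 1 has size 295
```

Run:
```python
import cv2,numpy as np
im=cv2.imread("pics/top_raw.png")
def c(x,y,w,h,k): return cv2.resize(im[y:y+h,x:x+w],None,fx=k,fy=k,interpolation=cv2.INTER_CUBIC)
p=np.zeros((600,800,3),np.uint8);p[:296,:400]=c(115,188,50,37,8);p[:295,400:]=c(325,185,80,59,5);p[300:600,:400]=c(195,135,80,60,5)
cv2.imwrite("pics/crop1.png",p)
```

```text
(no output)
```

View pics/crop1.png

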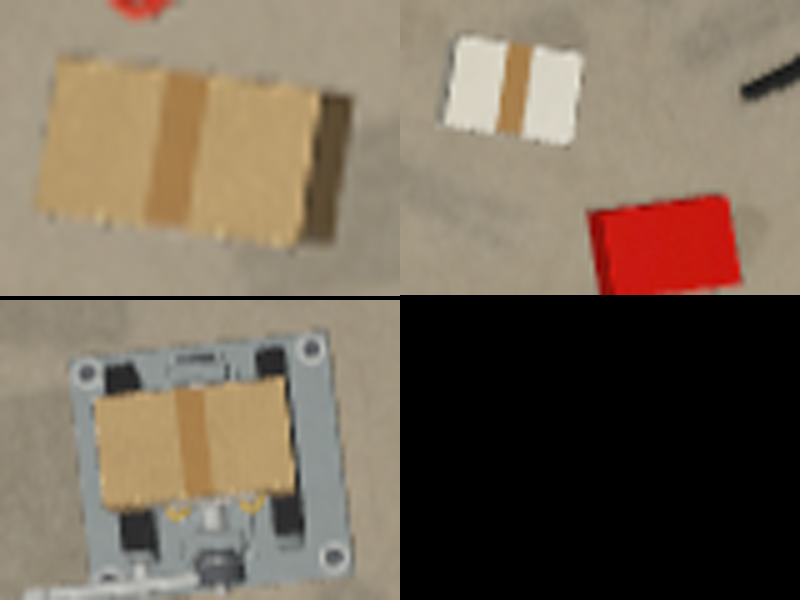

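The crop confirms the white box (crop about 512,92) as the small carton and the brown one (about 180,150) as the medium. The large carton sits on the lift with corners about (95,400), (285,378), (297,487) and (107,510).

Run:
```python
from h import *
cal=optics.get_calibration("top")
def box(c,x0,y0,ox,oy,k,z,n):
    P=np.array([ray(cal,(x0+(u-ox+.5)/k-.5,y0+(v-oy+.5)/k-.5),z)[:2] for u,v in c])
    l=(P[1]-P[0])+(P[2]-P[3]); s=(P[0]-P[3])+(P[1]-P[2])
    print(n,P.mean(0).round(4),"long",np.hypot(*l)/2,"yaw long(y axis) deg",np.degrees(np.arctan2(-l[1],-l[0])).round(1),"short",np.hypot(*s)/2,np.degrees(np.arctan2(s[1],s[0])).round(1))
box([(60,55),(322,92),(300,248),(35,208)],115,188,0,0,8,.05,"med")
box([(455,37),(583,55),(570,145),(443,125)],325,185,400,0,5,.035,"small")
box([(95,400),(285,378),(297,487),(107,510)],195,135,0,300,5,.124,"large")
for uv in [(87,374),(311,348),(334,557)]:
    print("hole",ray(cal,(195+(uv[0]+.5)/5-.5,135+(uv[1]-300+.5)/5-.5),.01))
print("grip",[ray(cal,((u)/1.5,v/1.5),.053) for u,v in ((306,295),(308,331))])
togo([.5,.2,.2],0)
```

```text
med [0.4606 0.3579] long 0.1097326904152104 yaw long(y axis) deg 81.3 short 0.06382168510879052 -7.7
small [ 0.468  -0.3342] long 0.08501743332041534 yaw long(y axis) deg 81.0 short 0.05970948292368343 -9.4
large [0.5886 0.0347] long 0.11823557437641583 yaw long(y axis) deg 96.3 short 0.0687046210051736 6.0
hole [0.65536586 0.11721076 0.01      ]
hole [ 0.67203227 -0.03644881  0.01      ]
hole [ 0.52805219 -0.0509698   0.01      ]
grip [array([0.49061017, 0.13752198, 0.053     ]), array([0.41226934, 0.1329452 , 0.053     ])]
t 0.1 tcp [0.2516 0.5715 0.2216] go [3.771 2.399 0.221] turn 0.578 other -0.993 j [ 81.  22.   0.  -0. -68. -15.] w 1.001 F [-0.1  0.2  0.4]
```

```bash
python3 -m pendant '[[[0.46,0.19,0.1,0],[0.92,0.37,0.2,0],[0.92,0.37,0.2,0]]]' 0 && python3 -m pendant '[[[0.46,0.19,0.1,0],[0.92,0.37,0.2,0],[0.92,0.37,0.2,0]]]' && python3 -m pendant '[[[0.46,0.19,0.1,0],[0.92,0.37,0.2,0.2],[0.92,0.37,0.2,0.4],[0.92,0.37,0.2,0.5],[0.92,0.37,0.2,0.6],[0.92,0.37,0.2,0.65],[0.92,0.37,0.2,0.65],[0.92,0.37,0.2,0.65]]]'
python3 - <<'E'
from h import *
cal=optics.get_calibration("wrist");im=optics.capture("wrist")
togo([.4606,.3579,.15],-8.2)
def outl(c,yaw,dim,z):
    a=np.radians(yaw);R=np.array([[np.cos(a),-np.sin(a)],[np.sin(a),np.cos(a)]])
    P=np.array([[1,1],[1,-1],[-1,-1],[-1,1]])*np.array(dim)/2@R.T+c
    return proj(cal,np.c_[P,np.full(4,z)])
o=outl((.4606,.3579),-8.2,(.066,.110),.05)
v=cv2.resize(im[:,:,::-1],(768,576)).copy();cv2.polylines(v,[np.int32(o*1.5)],True,(0,0,255),1);cv2.imwrite("pics/w1.png",v);cv2.imwrite("pics/w1_raw.png",im[:,:,::-1]);print(o)
E
```

```text
time_s: 0.4
tcp_pos: [0.323, 0.4964, 0.2006]
ee_rot: [[0.913, -0.408, -0.002], [-0.408, -0.913, -0.005], [0.0, 0.006, -1.0]]
wrist_force: [-0.1, 0.3, 0.4]
gripper_width: 1.001
gripper_force: 0.0
time_s: 0.7
tcp_pos: [0.3921, 0.4258, 0.1807]
ee_rot: [[0.913, -0.408, -0.003], [-0.408, -0.913, -0.004], [-0.001, 0.005, -1.0]]
wrist_force: [-0.6, -0.1, -0.8]
gripper_width: 1.003
gripper_force: 0.0
time_s: 1.5
tcp_pos: [0.4594, 0.3596, 0.1623]
ee_rot: [[0.1, -0.995, -0.0], [-0.995, -0.1, -0.0], [0.0, 0.0, -1.0]]
wrist_force: [-0.7, -0.3, 0.6]
gripper_width: 1.002
gripper_force: 0.0
t 1.55 tcp [0.4593 0.3596 0.1623] go [ 0.018 -0.011  0.123] turn 0.12 other -1.451 j [ 54.  21. -11.  -0. -59. -48.] w 1.002 F [-0.4 -0.1 -0.1]
[[211.82961353 224.68228232]
 [233.51204523 126.29479492]
 [296.61299375 142.2087751 ]
 [269.13434588 237.64645637]]
```

View pics/w1.png

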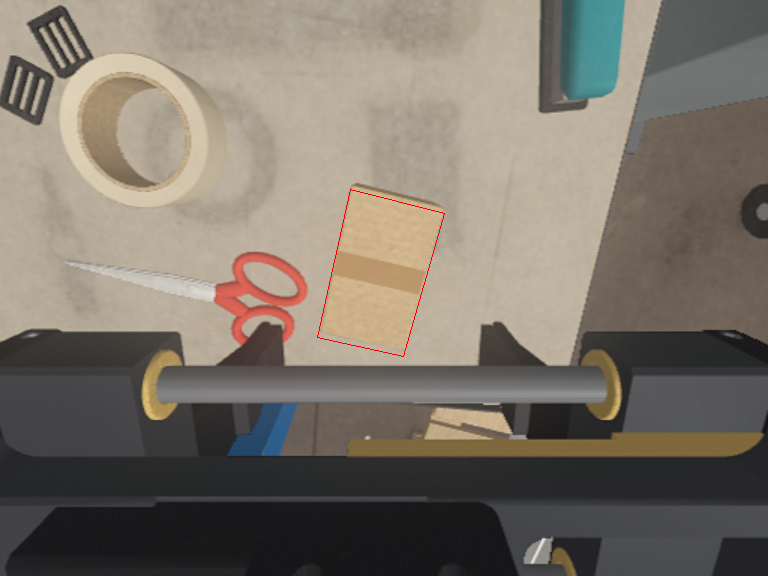

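The wrist view shows the red outline on the medium carton at about (380,270), off by about 3 mm towards image-up (-y). The scissors' handle at (290,290) is close on the left, so I'll narrow the fingers and grip high.

```bash
python3 -m pendant '[[[0.05,-0.01,0.3,0.08],[0.05,-0.01,0.6,0.12],[0.05,-0.01,0.8,0.12],[0.05,-0.01,0.8,0.12],[0.05,-0.01,0.8,0.12]]]' 0.12 |grep -E "pos|force|width"; python3 -c "
from h import *
togo([.461,.355,.02],-8.2)"
```

```text
tcp_pos: [0.4614, 0.3548, 0.0828]
wrist_force: [0.3, 0.3, -0.2]
gripper_width: 0.884
gripper_force: 0.0
t 2.05 tcp [0.4614 0.3548 0.0828] go [-0.001  0.005  0.628] turn 0.006 other -1.565 j [ 54.  26. -16.   0. -48. -61.] w 0.884 F [ 0.3  0.3 -0.2]
```

```bash
python3 -m pendant '[[[0,0,0.2,0.006],[0,0,0.35,0.006],[0,0,0.5,0.006],[0,0,0.62,0.006],[0,0,0.62,0.006],[0,0,0.62,0.006]]]' |grep -E "pos|force|width"; python3 -m pendant '[[[0,0,0,0],[0,0,0,0],[0,0,0,0],[0,0,0,0],[0,0,0,0],[0,0,0,0]]]' 1 |grep -E "pos|force|width";  python3 -m pendant '[[[0,0,-0.1,0],[0,0,-0.25,0],[0,0,-0.45,0],[0,0,-0.7,0],[0,0,-0.95,0],[0,0,-0.95,0]]]'  |grep -E "time|pos|force|width"
```

```text
tcp_pos: [0.4617, 0.3549, 0.0214]
wrist_force: [-0.3, -0.7, 0.8]
gripper_width: 0.883
gripper_force: 0.0
tcp_pos: [0.4616, 0.3547, 0.0214]
wrist_force: [-0.6, 0.5, 5.8]
gripper_width: 0.748
gripper_force: 30.0
time_s: 3.85
tcp_pos: [0.4629, 0.356, 0.1194]
wrist_force: [0.1, -0.9, -0.7]
gripper_width: 0.741
gripper_force: 30.0
```

```bash
python3 -m pendant '[[[0.1,-0.1,-0.3,0],[0.3,-0.27,-0.6,0],[0.55,-0.5,-0.8,0],[0.8,-0.72,-0.8,0],[0.83,-0.75,-0.8,0]]]' |grep -E "pos|force|width"; python3 -m pendant '[[[0.2,-0.18,0,-0.03],[0.42,-0.38,0,-0.06],[0.64,-0.58,0,-0.1],[0.78,-0.7,0,-0.125],[0.83,-0.75,0,-0.125],[0.83,-0.75,0,-0.125],[0.83,-0.75,0,-0.125]]]' |grep -E "pos|force|width"
python3 - <<'E'
from h import *
cal=optics.get_calibration("wrist");im=optics.capture("wrist")
togo([.5886,.0347,.20],6.1)
a=np.radians(6.1);R=np.array([[np.cos(a),-np.sin(a)],[np.sin(a),np.cos(a)]])
P=np.array([[1,1],[1,-1],[-1,-1],[-1,1]])*np.array((.068,.12))/2@R.T+(.5886,.0347)
o=proj(cal,np.c_[P,np.full(4,.124)])
v=cv2.resize(im[:,:,::-1],(768,576)).copy();cv2.polylines(v,[np.int32(o*1.5)],True,(0,0,255),1);cv2.imwrite("pics/w2.png",v);cv2.imwrite("pics/w2_raw.png",im[:,:,::-1]);print(o*1.5)
E
```

```text
tcp_pos: [0.5241, 0.2586, 0.1952]
wrist_force: [-0.8, 0.6, -0.7]
gripper_width: 0.746
gripper_force: 30.0
tcp_pos: [0.5849, 0.1689, 0.1949]
wrist_force: [0.5, 0.8, -1.0]
gripper_width: 0.741
gripper_force: 30.0
t 5.1 tcp [0.5849 0.1691 0.1952] go [ 1.341  0.103 -0.048] turn -0.001 other 1.57 j [ 31.  22.  -4.  -0. -64. -25.] w 0.745 F [-0.5 -0.1 -0.7]
[[337.40662642 173.34891155]
 [329.04470332 -85.91798968]
 [470.70736091 -86.50407049]
 [458.41097583 172.87341607]]
```

View pics/w2.png

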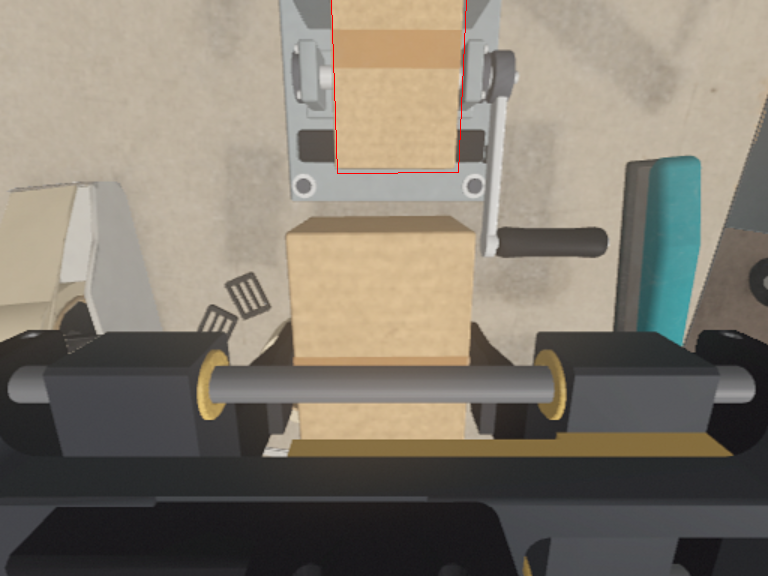

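The held medium carton is at about (380,320). The large carton's near edge is at row 168 and its tape at row 49, about 2 mm further towards -y than the outline. I'll target (0.5886, 0.0325).

```bash
python3 -m pendant '[[[0.15,0.01,0,0],[0.35,0.03,0,0],[0.55,0.05,0,0],[0.68,0.05,0,0],[0.68,0.05,0,0]]]' |grep -E "pos"; python3 -m pendant '[[[0.15,0.01,0,0],[0.35,0.03,0,0],[0.55,0.05,0,0],[0.68,0.06,0,0],[0.68,0.06,0,0],[0.68,0.06,0,0]]]' |grep -E "pos"; python3 -c "
from h import *
togo([.5886,.0325,.1465],6.1)"
```

```text
tcp_pos: [0.5874, 0.0988, 0.1958]
tcp_pos: [0.5888, 0.0319, 0.1956]
t 6.2 tcp [0.5888 0.0319 0.1956] go [-0.006  0.002  0.491] turn -0.001 other 1.569 j [ 19.  20.  -7.  -0. -63. -13.] w 0.745 F [-0.6  0.2 -0. ]
```

```bash
python3 -m pendant '[[[0,0,0.12,0],[0,0,0.25,0],[0,0,0.36,0],[0,0,0.43,0],[0,0,0.47,0],[0,0,0.485,0],[0,0,0.49,0],[0,0,0.49,0]]]' |grep -E "pos|force"; python3 -m pendant '[[[0,0,0.005,0],[0,0,0.01,0],[0,0,0.015,0],[0,0,0.015,0]]]' |grep -E "pos|force"
```

```text
tcp_pos: [0.589, 0.0319, 0.1469]
wrist_force: [-0.3, -0.1, -0.3]
gripper_force: 30.0
tcp_pos: [0.5888, 0.0318, 0.1454]
wrist_force: [-0.7, -0.0, 1.0]
gripper_force: 30.0
```

```bash
python3 -m pendant '[[[0,0,0.01,0],[0,0,0.01,0]]]' |grep -E "pos|force"; python3 -m pendant '[[[0,0,0,0],[0,0,0,0],[0,0,0,0],[0,0,0,0],[0,0,-0.1,0],[0,0,-0.3,0],[0,0,-0.6,0],[0,0,-0.8,0]]]' 0.05 |grep -E "time|pos|force|width"
python3 - <<'E'
from h import *
im=optics.capture("top");cv2.imwrite("pics/top2_raw.png",im[:,:,::-1])
togo([.468,-.3342,.15],-9.2)
E
```

```text
tcp_pos: [0.5888, 0.0318, 0.1454]
wrist_force: [-2.5, 0.8, 4.8]
gripper_force: 30.0
time_s: 8.4
tcp_pos: [0.5895, 0.0318, 0.2269]
wrist_force: [1.2, 0.1, 0.9]
gripper_width: 0.949
gripper_force: 0.0
t 8.45 tcp [0.5913 0.032  0.2305] go [3.512 1.617 0.79 ] turn 0.133 other -1.438 j [ 19.  18.  -4.   0. -67. -13.] w 0.952 F [ 0.9 -0.2  2.2]
```

```bash
for i in 1; do python3 -m pendant '[[[0.4,0.18,0,0],[0.84,0.38,0,0],[0.88,0.4,0,0]]]' 0; python3 -m pendant '[[[0.42,0.19,0.1,0],[0.86,0.39,0.2,0],[0.88,0.4,0.2,0]]]';  python3 -m pendant '[[[0.42,0.19,0.1,0],[0.86,0.39,0.2,0],[0.88,0.4,0.2,0]]]'; python3 -m pendant '[[[0.42,0.19,0.1,0],[0.86,0.39,0.2,0.07],[0.87,0.41,0.26,0.133],[0.87,0.41,0.26,0.133],[0.87,0.41,0.26,0.133],[0.87,0.41,0.26,0.133]]]'; done | grep -E "pos"
python3 - <<'E'
from h import *
cal=optics.get_calibration("wrist");im=optics.capture("wrist")
c=(.468,-.336)
togo([*c,.015],-9.2)
a=np.radians(-9.2);R=np.array([[np.cos(a),-np.sin(a)],[np.sin(a),np.cos(a)]])
P=np.array([[1,1],[1,-1],[-1,-1],[-1,1]])*np.array((.06,.085))/2@R.T+c
o=proj(cal,np.c_[P,np.full(4,.035)])
v=cv2.resize(im[:,:,::-1],(768,576)).copy();cv2.polylines(v,[np.int32(o*1.5)],True,(0,0,255),1)
t=cv2.imread("pics/top2_raw.png")[135:195,195:275]; v=np.hstack([v[:,150:618],np.zeros((576,12,3),np.uint8),np.vstack([cv2.resize(t,(320,240),interpolation=cv2.INTER_CUBIC),np.zeros((336,320,3),np.uint8)])])
cv2.imwrite("pics/w3.png",v);print(o*1.5-[150,0])
E
```

```text
tcp_pos: [0.5563, -0.0631, 0.2247]
tcp_pos: [0.5248, -0.1547, 0.2029]
tcp_pos: [0.4947, -0.246, 0.1828]
tcp_pos: [0.4662, -0.3331, 0.1589]
t 10.0 tcp [ 0.4661 -0.3331  0.1589] go [ 0.025 -0.021  1.439] turn 0.001 other -1.57 j [-19.  20. -12.   0. -58.  10.] w 1.001 F [1.3 0.1 0.2]
[[188.57240035 326.62680148]
 [185.27464099 215.02561624]
 [269.75859888 215.15301599]
 [266.67808542 326.77833285]]
```

View pics/w3.png

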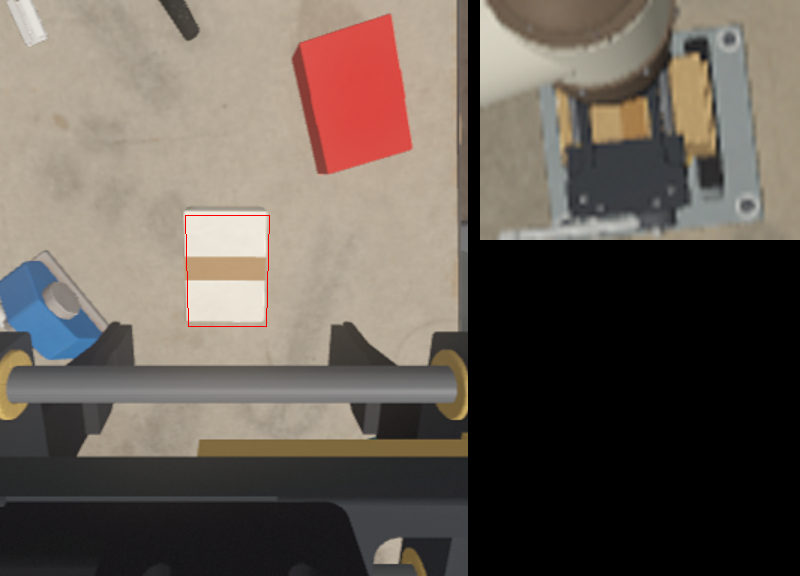

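The white carton is at about (227,268) with its near edge at row 322, about 2.7 mm further towards -y than the outline. The yaw fits.

```bash
python3 -m pendant '[[[0.05,-0.02,0.35,0],[0.05,-0.02,0.75,0],[0.05,-0.02,0.95,0],[0.05,-0.02,0.95,0],[0.05,-0.02,0.95,0]]]' 0.08 |grep -E "pos|force"; python3 -m pendant '[[[0,0,0.2,0],[0,0,0.35,0],[0,0,0.48,0],[0,0,0.55,0],[0,0,0.55,0],[0,0,0.55,0]]]' |grep -E "pos|force|width"; python3 -m pendant '[[[0,0,0,0],[0,0,0,0],[0,0,0,0],[0,0,0,0],[0,0,0,0],[0,0,0,0]]]' 1 |grep -E "pos|force|width";  python3 -m pendant '[[[0,0,-0.1,0],[0,0,-0.25,0],[0,0,-0.45,0],[0,0,-0.7,0],[0,0,-0.95,0],[0,0,-1,0],[0,0,-1,0]]]'  |grep -E "time|pos|force|width"
```

```text
tcp_pos: [0.4673, -0.3391, 0.0639]
wrist_force: [0.2, -0.9, 0.6]
gripper_force: 0.0
tcp_pos: [0.4668, -0.3395, 0.0088]
wrist_force: [0.7, 0.6, -0.3]
gripper_width: 0.918
gripper_force: 0.0
tcp_pos: [0.4669, -0.3395, 0.0086]
wrist_force: [0.4, -0.0, 3.0]
gripper_width: 0.686
gripper_force: 30.0
time_s: 12.4
tcp_pos: [0.4659, -0.339, 0.1085]
wrist_force: [-0.5, -0.6, -1.3]
gripper_width: 0.687
gripper_force: 30.0
```

Run:
```python
from h import *
L=[]
for n,(x,y,w,h,k) in {"top":(205,130,66,60,6),"scene":(215,135,100,90,4)}.items():
    im=optics.capture(n)[:,:,::-1];cal=optics.get_calibration(n)
    v=cv2.resize(im[y:y+h,x:x+w],None,fx=k,fy=k,interpolation=cv2.INTER_CUBIC).copy()
    a=np.radians(6.1);R=np.array([[np.cos(a),-np.sin(a)],[np.sin(a),np.cos(a)]])
    for d,z,col in (((.066,.11),.174,(0,0,255)),((.068,.12),.124,(255,0,0))):
        P=np.array([[1,1],[1,-1],[-1,-1],[-1,1]])*np.array(d)/2@R.T+(.5888,.0345)
        o=(proj(cal,np.c_[P,np.full(4,z)])-[x,y]+.5)*k-.5
        cv2.polylines(v,[np.int32(o.round())],True,col,1); print(n,o.round(1).tolist())
    L.append(cv2.resize(v,(396,360)))
cv2.imwrite("pics/p1.png",np.hstack(L)); togo([.5886,.0325,.235],6.1)
```

```text
top [[50.3, 133.1], [272.1, 107.7], [287.3, 239.8], [64.4, 265.3]]
top [[52.9, 150.5], [283.9, 124.1], [298.9, 254.0], [66.8, 280.6]]
scene [[210.2, 56.9], [287.5, 111.5], [226.3, 137.4], [150.5, 80.2]]
scene [[207.2, 100.5], [289.5, 161.4], [227.8, 188.7], [147.1, 125.0]]
t 12.5 tcp [ 0.4649 -0.3386  0.1066] go [-3.864 -0.616 -1.281] turn -0.135 other 1.436 j [-20.  24. -15.  -0. -51.  11.] w 0.685 F [-0.4  0.1 -1.5]
```

View pics/p1.png

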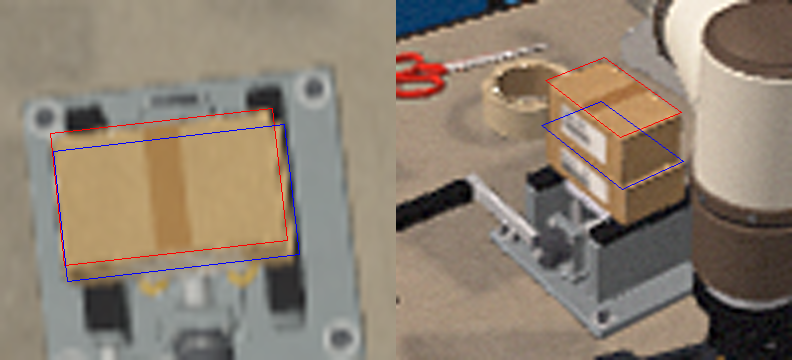

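The scene crop shows the medium's top face matching the red outline at (548,80)–(682,113). In the top crop a light strip at (60,135) leaves the x offset unclear, so I'll check the edge profiles numerically.

Run:
```python
from h import *
a=np.radians(6.1);R=np.array([[np.cos(a),-np.sin(a)],[np.sin(a),np.cos(a)]]);c=np.array((.5888,.0345))
for n in ("top","scene"):
    im=optics.capture(n).astype(np.float32);cal=optics.get_calibration(n)
    def samp(X,Y,z):
        P=np.c_[np.stack([X.ravel(),Y.ravel()],1)@R.T+c,np.full(X.size,z)]
        uv=proj(cal,P).astype(np.float32).reshape(*X.shape,2)
        return cv2.remap(im,uv[...,0],uv[...,1],cv2.INTER_LINEAR).mean(1)
    xs=np.arange(-46,47,2)/1000
    s=np.r_[-.045:-.015:16j,.015:.045:16j]
    print(n,"x prof (mm: RGB)");p=samp(*np.meshgrid(xs,s,indexing="ij"),.174)
    print(" ".join(f"{int(x*1000)}:{int(v[0])},{int(v[2])}" for x,v in zip(xs,p)))
    ys=np.r_[np.arange(-66,-43,2),np.arange(44,67,2)]/1000; s=np.linspace(-.025,.025,25)
    Y,X=np.meshgrid(ys,s,indexing="ij"); p=samp(X,Y,.174)
    print(n,"y prof"," ".join(f"{int(round(x*1000))}:{int(v[0])},{int(v[2])}" for x,v in zip(ys,p)))
```

```text
top x prof (mm: RGB)
-46:123,97 -44:133,104 -42:143,106 -40:149,104 -38:150,104 -36:153,102 -34:165,103 -32:176,105 -30:183,108 -28:184,108 -26:184,108 -24:184,109 -22:185,109 -20:185,109 -18:185,109 -16:185,110 -14:185,110 -12:185,110 -10:185,110 -8:185,110 -6:185,109 -4:185,109 -2:185,109 0:185,109 2:185,109 4:185,110 6:185,109 8:184,109 10:184,109 12:184,109 14:184,109 16:184,109 18:184,109 20:184,109 22:185,109 24:185,110 26:185,110 28:182,111 30:165,108 32:138,106 34:111,105 36:104,107 38:105,108 40:106,109 42:110,113 44:123,127 46:135,139
top y prof -66:142,147 -64:142,147 -62:123,127 -60:86,80 -58:122,80 -56:167,98 -54:171,100 -52:185,110 -50:187,111 -48:186,110 -46:185,110 -44:186,110 44:184,108 46:183,108 48:183,108 50:183,108 52:183,108 54:179,116 56:151,126 58:139,140 60:143,147 62:143,147 64:143,148 66:143,145
scene x prof (mm: RGB)
-46:179,135 -44:180,129 -42:174,112 -40:169,95 -38:169,87 -36:179,89 -34:192,96 -32:197,100 -30:195,99 -28:192,98 -26:192,98 -24:192,99 -22:192,99 -20:193,99 -18:193,98 -16:193,98 -14:193,99 -12:192,99 -10:193,99 -8:193,99 -6:194,99 -4:194,99 -2:194,99 0:194,99 2:194,99 4:193,100 6:193,99 8:192,99 10:192,98 12:192,98 14:192,98 16:193,99 18:194,99 20:194,99 22:194,98 24:196,100 26:198,104 28:193,108 30:177,110 32:160,111 34:152,114 36:150,116 38:150,115 40:148,114 42:146,114 44:144,117 46:145,122
scene y prof -66:110,59 -64:105,56 -62:106,56 -60:127,65 -58:162,83 -56:190,98 -54:201,103 -52:201,103 -50:199,102 -48:197,101 -46:196,101 -44:196,101 44:192,96 46:189,96 48:182,97 50:173,101 52:166,107 54:162,113 56:160,115 58:159,115 60:158,114 62:157,113 64:155,111 66:154,110
```

Both cameras put the medium within 1–2 mm of the large carton's centre, and square. Carrying the small one over.

```bash
(python3 -m pendant '[[[-0.1,-0.02,-0.25,0],[-0.3,-0.05,-0.55,0],[-0.55,-0.1,-0.8,0],[-0.8,-0.14,-0.9,0],[-0.9,-0.15,-0.9,0]]]'; python3 -m pendant '[[[-0.2,-0.03,-0.15,0],[-0.5,-0.08,-0.35,0],[-0.8,-0.13,-0.45,0],[-0.98,-0.16,-0.45,0],[-0.98,-0.16,-0.45,0]]]'; python3 -m pendant '[[[-0.25,-0.04,0,0],[-0.55,-0.09,0,0],[-0.85,-0.14,0,0],[-0.98,-0.16,0,0]]]'; python3 -m pendant '[[[-0.25,-0.04,0,-0.04],[-0.5,-0.08,0,-0.08],[-0.75,-0.12,0,-0.12],[-0.9,-0.15,0,-0.135],[-0.98,-0.16,0,-0.135],[-0.98,-0.16,0,-0.135],[-0.98,-0.16,0,-0.135]]]')  |grep -E "pos|force|width"; python3 -c "
from h import *
togo([.5885,.0315,.1835],6.1)"
```

```text
tcp_pos: [0.4966, -0.2515, 0.1989]
wrist_force: [-0.2, 0.5, -1.4]
gripper_width: 0.689
gripper_force: 30.0
tcp_pos: [0.527, -0.157, 0.2415]
wrist_force: [0.3, 0.3, -1.6]
gripper_width: 0.688
gripper_force: 30.0
tcp_pos: [0.5585, -0.0637, 0.2412]
wrist_force: [-0.1, -0.1, -1.8]
gripper_width: 0.686
gripper_force: 30.0
tcp_pos: [0.5899, 0.0288, 0.2428]
wrist_force: [-0.5, -0.2, -2.0]
gripper_width: 0.69
gripper_force: 30.0
t 14.7 tcp [0.5899 0.0288 0.2428] go [-0.029  0.01   0.593] turn 0.0 other -1.571 j [ 18.  18.  -3.   0. -69. -12.] w 0.69 F [-0.5 -0.2 -2. ]
```

```bash
python3 -m pendant '[[[-0.03,0.01,0.15,0],[-0.03,0.01,0.3,0],[-0.03,0.01,0.43,0],[-0.03,0.01,0.52,0],[-0.03,0.01,0.57,0],[-0.03,0.01,0.59,0],[-0.03,0.01,0.595,0],[-0.03,0.01,0.595,0]]]' |grep -E "pos|force"; python3 -m pendant '[[[0,0,0.005,0],[0,0,0.01,0],[0,0,0.015,0],[0,0,0.015,0]]]' |grep -E "pos|force"
```

```text
tcp_pos: [0.5893, 0.0325, 0.1841]
wrist_force: [0.7, 0.3, -1.0]
gripper_force: 30.0
tcp_pos: [0.5891, 0.0325, 0.1826]
wrist_force: [-1.0, 0.4, 0.5]
gripper_force: 30.0
```

```bash
python3 -m pendant '[[[0,0,0.01,0],[0,0,0.01,0]]]' |grep -E "pos|force"; python3 -m pendant '[[[0,0,0,0],[0,0,0,0],[0,0,0,0],[0,0,0,0],[0,0,-0.1,0],[0,0,-0.3,0],[0,0,-0.6,0],[0,0,-0.9,0]]]' 0.05 |grep -E "time|pos|force|width"; python3 -c "
from h import *
togo([.4505,.137,.13],96.1)"
```

```text
tcp_pos: [0.5891, 0.0325, 0.1826]
wrist_force: [-2.6, 0.7, 5.3]
gripper_force: 30.0
time_s: 16.9
tcp_pos: [0.5889, 0.0323, 0.2725]
wrist_force: [-0.2, -0.1, -0.2]
gripper_width: 0.946
gripper_force: 0.0
t 16.9 tcp [0.5889 0.0323 0.2725] go [-1.191  1.262  1.425] turn -0.785 other 0.786 j [ 19.  17.   0.   0. -73. -13.] w 0.946 F [-0.2 -0.1 -0.2]
```

```bash
(python3 -m pendant '[[[-0.3,0.32,0,0],[-0.6,0.63,0,0]]]' 0;  python3 -m pendant '[[[-0.3,0.32,0,0],[-0.59,0.63,0,0.1],[-0.59,0.63,0,0.18],[-0.59,0.63,0,0.25],[-0.59,0.63,0,0.32],[-0.59,0.63,0,0.39],[-0.59,0.63,0,0.39],[-0.59,0.63,0,0.39]]]'; python3 -m pendant '[[[0,0,0.1,0.07],[0,0,0.3,0.14],[0,0,0.5,0.21],[0,0,0.7,0.28],[0,0,0.9,0.35],[0,0,0.95,0.396],[0,0,0.95,0.396],[0,0,0.95,0.396]]]')|grep -E "time|pos"
python3 - <<'E'
from h import *
cal=optics.get_calibration("wrist");im=optics.capture("wrist")
togo([.4505,.137,.023],96.1)
v=im[:,:,::-1].copy()
a=np.radians(6.1);d=np.array([np.cos(a),np.sin(a)])
P=np.array([[*(np.array((.4505,.137))+s*d),.053] for s in (-.042,0,.042)])
print(proj(cal,P)); 
for p in proj(cal,P): cv2.circle(v,tuple(int(q) for q in p),2,(0,0,255),-1)
t=cv2.cvtColor(optics.capture("top"),cv2.COLOR_RGB2BGR)[120:210,190:290]; s=cv2.cvtColor(optics.capture("scene"),cv2.COLOR_RGB2BGR)[125:225,205:305]
cv2.imwrite("pics/g1.png",np.hstack([v,np.vstack([cv2.resize(t,(288,192),interpolation=3),cv2.resize(s,(288,192),interpolation=3)])]))
E
```

```text
time_s: 17.1
tcp_pos: [0.5199, 0.0856, 0.2724]
time_s: 17.9
tcp_pos: [0.451, 0.1373, 0.2718]
time_s: 18.7
tcp_pos: [0.4513, 0.1374, 0.1767]
t 18.75 tcp [0.4514 0.1375 0.1769] go [ 0.012 -0.005  1.539] turn 0.001 other -1.569 j [  37.    9.  -24.    0.  -56. -121.] w 0.999 F [ 0.4 -0.4  0. ]
[[254.61506622 144.92468986]
 [254.50876779 183.04680978]
 [254.41045053 218.30661769]]
```

View pics/g1.png

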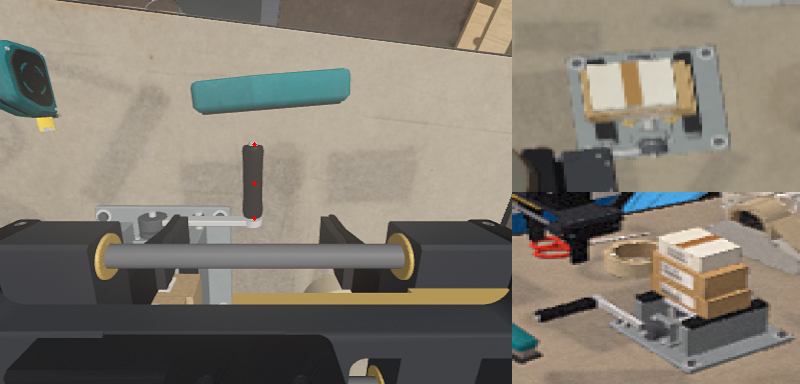

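The grip lies at (253,183) in the wrist view, on the predicted points. The stack on the right looks square and centred. Descending on the grip.

```bash
(python3 -m pendant '[[[0.01,0,0.35,0],[0.01,0,0.75,0],[0.01,0,0.95,0],[0.01,0,0.95,0]]]' 0.1; python3 -m pendant '[[[0,0,0.2,0],[0,0,0.35,0],[0,0,0.5,0],[0,0,0.58,0],[0,0,0.58,0],[0,0,0.58,0]]]';  python3 -m pendant '[[[0,0,0,0],[0,0,0,0],[0,0,0,0],[0,0,0,0],[0,0,0,0],[0,0,0,0],[0,0,0,0],[0,0,0,0]]]' 1; python3 -m pendant '[[[0,0,0,0],[0,0,0,0],[0,0,0,0],[0,0,0,0]]]') |grep -E "time|pos|force|width";  python3 -c "
from h import *
togo([.4505,.137,.023],96.1); s=sense(); print(np.round(s['ee_rot'],3))"
```

```text
time_s: 19.25
tcp_pos: [0.4482, 0.136, 0.0789]
wrist_force: [0.0, -0.1, -0.3]
gripper_width: 0.902
gripper_force: 0.0
time_s: 19.85
tcp_pos: [0.4507, 0.1376, 0.024]
wrist_force: [-0.5, 0.1, 0.3]
gripper_width: 0.905
gripper_force: 0.0
time_s: 20.65
tcp_pos: [0.4497, 0.1358, 0.023]
wrist_force: [10.4, -20.4, 0.9]
gripper_width: 0.258
gripper_force: 20.3
time_s: 21.05
tcp_pos: [0.4498, 0.1356, 0.023]
wrist_force: [3.5, -5.6, -0.6]
gripper_width: 0.253
gripper_force: 30.0
t 21.05 tcp [0.4498 0.1356 0.023 ] go [-0.008  0.013  0.   ] turn 0.0 other -1.57 j [  37.   22.  -35.    0.  -33. -121.] w 0.253 F [ 3.5 -5.6 -0.6]
[[-0.994 -0.107 -0.001]
 [-0.107  0.994 -0.002]
 [ 0.001 -0.002 -1.   ]]
```

```bash
python3 -m pendant '[[[0,-0.022,-0.125,0],[0,-0.041,-0.249,0],[0,-0.074,-0.371,0],[0,-0.119,-0.488,0],[0,-0.176,-0.6,0],[0,-0.244,-0.705,0],[0,-0.323,-0.803,0],[0,-0.412,-0.892,0]]]' |grep -E "time|pos|force|width"; python3 -m pendant '[[[0,0,0,0],[0,0,0,0]]]' |grep -E "time|pos|force|width"
```

```text
time_s: 21.85
tcp_pos: [0.454, 0.096, 0.1129]
wrist_force: [-0.3, 3.7, -4.6]
gripper_width: 0.255
gripper_force: 30.0
time_s: 22.05
tcp_pos: [0.454, 0.0962, 0.1126]
wrist_force: [-3.1, 5.4, -0.5]
gripper_width: 0.252
gripper_force: 30.0
```

```bash
python3 -m pendant '[[[0,-0.098,-0.079,0],[0,-0.203,-0.147,0],[0,-0.315,-0.204,0],[0,-0.432,-0.25,0],[0,-0.553,-0.282,0],[0,-0.678,-0.302,0],[0,-0.761,-0.308,0],[0,-0.803,-0.308,0]]]' |grep -E "time|pos|force|width"; python3 -m pendant '[[[0,0,0,0],[0,0,0,0],[0,0,0,0]]]' |grep -E "time|pos|force|width"
python3 - <<'E'
from h import *
togo([.4626,.0163,.143],96.1)
L=[]
for n,(x,y,w,h) in {"top":(190,115,100,100),"scene":(195,105,110,110)}.items():
    L.append(cv2.resize(optics.capture(n)[y:y+h,x:x+w,::-1],(400,400),interpolation=3))
cv2.imwrite("pics/e1.png",np.hstack(L))
E
```

```text
time_s: 22.85
tcp_pos: [0.4624, 0.0153, 0.1436]
wrist_force: [-4.7, 2.8, 6.1]
gripper_width: 0.255
gripper_force: 30.0
time_s: 23.15
tcp_pos: [0.4623, 0.0156, 0.1436]
wrist_force: [-4.1, 2.5, 7.3]
gripper_width: 0.255
gripper_force: 30.0
t 23.15 tcp [0.4623 0.0156 0.1436] go [-0.003  0.006  0.006] turn 0.0 other -1.571 j [  22.   11.  -28.    0.  -51. -106.] w 0.255 F [-4.1  2.5  7.3]
```

View pics/e1.png

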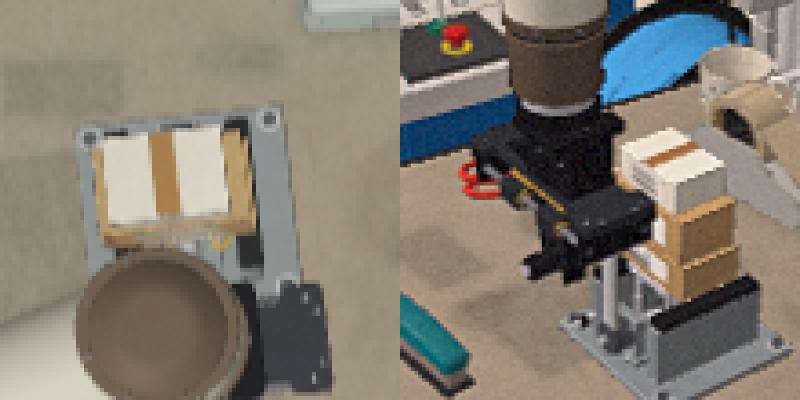

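The pack is lifted and the lever is upright. I'll do one numeric check of the small carton's centring on the medium.

Run:
```python
from h import *
a=np.radians(6.1);R=np.array([[np.cos(a),-np.sin(a)],[np.sin(a),np.cos(a)]]);c=np.array((.5888,.0345))
for n in ("top","scene"):
    im=optics.capture(n).astype(np.float32);cal=optics.get_calibration(n)
    def prof(ax,rng,s,z):
        A,B=np.meshgrid(rng,s,indexing="ij");X,Y=(A,B) if ax=="x" else (B,A)
        uv=proj(cal,np.c_[np.stack([X.ravel(),Y.ravel()],1)@R.T+c,np.full(X.size,z)]).astype(np.float32).reshape(*X.shape,2)
        p=cv2.remap(im,uv[...,0],uv[...,1],cv2.INTER_LINEAR).mean(1)
        print(n,ax,z," ".join(f"{round(x*1000)}:{int(v[0])},{int(v[2])}" for x,v in zip(rng,p)))
    m=lambda q,w:np.arange(q-w,q+w+.1,2)/1000
    prof("y",m(-44,14),np.linspace(-.02,.02,20),.2225)
    prof("y",m(44,10),np.linspace(-.02,.02,20),.2225)
    prof("x",m(31,8),np.r_[-.03:-.015:9j,.015:.03:9j],.2225)
    prof("x",m(-31,8),np.r_[-.03:-.015:9j,.015:.03:9j],.2225)
    prof("y",m(-55,8),np.linspace(-.02,.02,20),.1875)
    prof("y",m(55,8),np.linspace(-.02,.02,20),.1875)
```

```text
top y 0.2225 -58:120,79 -56:163,97 -54:164,97 -52:183,108 -50:184,109 -48:183,108 -46:182,108 -44:183,109 -42:174,111 -40:185,152 -38:213,193 -36:216,197 -34:215,196 -32:215,197 -30:215,197
top y 0.2225 34:213,191 36:213,192 38:213,192 40:213,191 42:211,188 44:190,149 46:178,112 48:181,107 50:175,111 52:148,122 54:137,140
top x 0.2225 23:214,194 25:214,194 27:200,182 29:170,157 31:125,123 33:118,121 35:131,135 37:137,141 39:136,130
top x 0.2225 -39:161,109 -37:169,114 -35:172,135 -33:175,151 -31:191,173 -29:207,188 -27:214,195 -25:215,196 -23:215,196
top y 0.1875 -63:136,140 -61:101,103 -59:86,66 -57:153,93 -55:173,101 -53:179,106 -51:185,109 -49:184,109 -47:183,108
top y 0.1875 47:202,170 49:182,122 51:180,107 53:179,109 55:161,117 57:140,132 59:140,144 61:141,145 63:141,146
scene y 0.2225 -58:142,121 -56:141,120 -54:140,119 -52:136,116 -50:133,113 -48:143,121 -46:173,148 -44:212,185 -42:236,208 -40:242,216 -38:241,216 -36:239,214 -34:237,212 -32:236,211 -30:236,211
scene y 0.2225 34:237,206 36:223,190 38:201,166 40:178,142 42:165,127 44:160,120 46:159,119 48:159,119 50:160,120 52:160,120 54:157,118
scene x 0.2225 23:239,211 25:233,203 27:214,183 29:186,157 31:166,140 33:156,132 35:154,130 37:154,129 39:155,130
scene x 0.2225 -39:205,176 -37:213,182 -35:219,188 -33:227,199 -31:237,214 -29:241,220 -27:239,216 -25:237,212 -23:236,210
scene y 0.1875 -63:106,55 -61:118,61 -59:151,77 -57:184,94 -55:201,104 -53:205,105 -51:205,104 -49:202,101 -47:193,98
scene y 0.1875 47:185,125 49:191,137 51:202,155 53:213,175 55:220,188 57:222,193 59:221,192 61:219,189 63:216,187
```

```bash
python3 -c "
from station import r
print(r.finish_job())"
```

```text
the job is handed in; nothing more can be done
None
```

I handed the job in with the pack stacked square and each carton within about 2 mm of centre, the pack lifted by the upright cam lever with the gripper still holding the grip, and about 23 s of the 72 s used.

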